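# Ready the weighing cup and hold the nut bin open

## Robot

A 6-joint arm with a two-finger parallel gripper is mounted at the origin on the work surface. World frame = base frame: x ahead of the robot, y to its left, z up, the work surface at z = 0. Lengths are in mm, angles in rad, forces in N, time in s.
With the tool pointing down it reaches from about 400 to 825 mm from the base axis. Payload 7 kg.
Tool frame: the origin (TCP) lies at the very end of the fingers, on their centre line; the grasp point (between the pads) lies 19 mm behind it; z points along the fingers, y is the line along which they close (so a half turn about z gives the same grasp; the last joint's range is limited). The gripper opens to 88 mm and grips with 3 to 60 N. Pads are 19 mm wide; open, the fingers measure 130 mm over their backs; the gripper's body (78 mm by 193 mm) begins 47 mm behind the grasp point.
Start: joints at [1.4, 0.359, 0.012, 0, -1.224, -0.288], TCP at [298.944, 605.168, 226.561] pointing down, gripper open.
Joint ranges: [-3.07, 3.07], [-1.43, 2.12], [-1.02, 1.25], [-3.03, 1.67], [-3.05, -0], [-3.03, 3.03]. Speed limits (rad/s): [2.39, 2.39, 3.01, 3.14, 3.14, 3.14].

## Interface

Orientations are given as a unit quaternion [x, y, z, w].
In Python, from plant import bot gives the robot as it stands. Calls block until the motion is done:
- bot.move_ptp(position, orientation): joint-space move of the TCP to a pose.
- bot.line_to(position, velocity=150, ori=None): straight line of the TCP; ori=None keeps the orientation; velocity is the mean speed in mm/s.
- bot.move_joints(angles): joint-space move.
- bot.move_gripper(opening, force=None): finger opening in mm; force is the grip in N (None keeps the last); returns when the fingers have stopped.
- bot.pause(seconds).
- bot.solve_ik(position, orientation): joint angles nearest the present ones, or None.
- bot.read_state(): the state.
- bot.camera(name): name is "scene" or "top" or "wrist"; returns the picture (384x512x3 uint8, red, green, blue); there is no depth.
- bot.get_calibration(name): a dict with "fx", "fy", "cx", "cy" (pixels), "distortion" ([k1, k2, p1, p2, k3] as OpenCV has them; the pictures are not rectified), "view" (4x4, takes a point from world to camera coordinates); the wrist camera has in their place "T_tool_cam" (4x4, takes a point from camera to tool coordinates, whose origin is the TCP and whose axes are the flange's). Camera axes: x right, y up, looking along -z (the intrinsics and any distortion apply to the point x, -y, -z); pixel columns grow to the right and rows downward; lengths in mm; the calibration is good to about 2 mm. A picture is of the moment at which its call begins: read the wrist's pose just before it. get_calibration takes no time and is no camera call.
A pose or a line that the arm cannot do raises bot.Unreachable and nothing moves.
- bot.close_job(): hands the job in; it is judged then, once.
The state is a dict: "t": time; "joint_pos": joint angles; "qvel": joint speeds; "tau": joint torques, N m; "tcp_pos": TCP position; "eef_rot": TCP orientation; "contact_force": force on the tool from outside, world axes, zero at the start; "moment": the same for the moment, N m; "width": finger opening in mm; "finger_force": force on a finger pad.
Only numpy, scipy, OpenCV 4.12 (cv2) and the standard library are available. Lean on these libraries where they do the work, as an engineer would, in place of code of your own. Each camera call takes 0.05 s, during which the arm holds its last target. There are 200 camera calls.

## Task

Get ready for weighing out hazelnuts: pick out the tall straight-sided steel cup and set it gently upright (not dropped) in the middle of the scale's pan and let go of it, then lift the lid of the white nut bin and hold it half open, at 45 degrees, so that a colleague can scoop. The lid falls shut by itself, so the job finishes with the robot still holding it there, steady; leave everything else where it stands.

Things in the scene. Friction and masses are not known exactly. Their poses are not given: they have to be found in the camera images.
- cup: the weighing cup: plain steel, straight-sided, open at the top, outer diameter 60 mm, 80 mm high, wall 3 mm, about 0.2 kg, loose, standing upright on the table in the row nearest the robot. It is the tallest of the three steel pieces there. Origin: centre of its underside; z up along its axis
- cutter: bystander: plain steel ring cutter, 68 mm across, 45 mm high, open at both ends, in the same row. Origin: centre of its underside
- dish: bystander: small flared steel dish, 74 mm across the rim, 35 mm high, in the same row. Origin: centre of its underside
- shaker: bystander: small glass jar with a steel cap, 42 mm across, 75 mm high, standing between scale and bin. Origin: centre of its underside
- nozzle: bystander: steel piping nozzle, a cone 38 mm across and 50 mm high, out to the right. Origin: centre of its underside
- jam: bystander: amber jar with a steel cap, 70 mm across, 100 mm high, out to the right. Origin: centre of its underside
- spatula: bystander: spatula lying flat, out to the left. Origin: on its underside
- scale: portion scale, fixed to the table: white housing 160 x 150 mm, its top 49 mm above the table, dark display on its front (-x side), and above it a round flat steel pan 124 mm across. It stands either left or right, the bin on the other side. Origin: centre of its underside
- pan_top (a point): centre of the pan's flat top face, 72 mm above the table when empty. The pan is sprung: it sinks straight down about 1 mm per 0.3 N (some 7 mm under the cup) to a stop at 14 mm
- bin: white plastic nut bin, fixed to the table, 180 x 180 mm, 110 mm high, closed by a hinged steel lid. Origin: centre of its underside; its -x axis points from the hinge to the front, where the lid's handle is; y is along the hinge
- lid_hinge (a point): middle of the lid's hinge axis, on the bin's far (+x) upper edge, 110 mm above the table; the hinge axis runs along the bin's y
- lid_handle (a point): middle of the lid's bar handle: a round steel bar 12 mm thick, 100 mm long, parallel to the hinge, carried by two side arms 50 mm ahead of the lid's front edge (about 42 mm of free gap between bar and lid, nothing below it). It lies 230 mm from the hinge axis and, with the lid closed, 6 mm higher than it (116 mm above the table). A gripper may stay upright while the bar turns between its pads
- lid (a joint): opening angle of the lid in rad: 0 closed (level), 0.785 half open (45 degrees), stop at 1.4. Opening lifts the handle and swings it towards the bin's +x. The lid weighs about 0.35 kg and falls shut from any angle when let go; about 2 N upward at the handle carries it
Mind the look-alikes: they are no part of the job. Leave any red look-alike of the scale alone.

How it is judged (in metres and radians):
On the way:
1. the cup stands upright and released in the middle of the pan, the lid still shut (horizontal distance between cup and pan_top below 0.015 m and angle between cup's own z axis and vertical below 0.1 rad and contact force between cup and scale above 0.5 N and contact force between cup and the arm below 0.05 N and contact force between cup and the fingers below 0.05 N and linear speed of cup below 0.03 m/s and value of joint lid below 0.1 rad), for 0.3 s.
At the end, for the whole second after the job is handed in: The robot's fingers hold the lid still at 45 degrees, give or take 6, and the cup stands upright and untouched on the pan, its axis within 15 mm of the pan's centre. No other loose thing has moved by more than 30 mm (horizontal distance between cup and pan_top below 0.015 m and angle between cup's own z axis and vertical below 0.1 rad and contact force between cup and scale above 0.5 N and contact force between cup and the arm below 0.05 N and contact force between cup and the fingers below 0.05 N and linear speed of cup below 0.03 m/s and value of joint lid between 0.68 and 0.89 rad and velocity of joint lid between -0.1 and 0.1 rad/s and contact force between lid and the fingers above 0.3 N and not (distance of any of cutter, dish, shaker, nozzle, jam, spatula from where it was at the start of the episode above 0.03 m)); the arm keeps its last pose, push and grip.
It fails at once if a bystander is moved by more than 30 mm (distance of any of cutter, dish, shaker, nozzle, jam, spatula from where it was at the start of the episode above 0.03 m).
It fails at once if the cup is dropped: in the air, touched by nothing, more than 12 mm above the pan's face (z of cup in the frame of pan_top above 0.012 m and contact force between cup and anything else below 0.02 N).
It also fails if it takes over 64 s, if anything falls off the work surface, if the arm or the gripper's body presses on something with over 40 N, if the wrist force passes 120 N, or if a joint passes its speed limit or range.

## Working session

There is one attempt and no reset: what is moved stays moved. The work goes in short steps, each a Python script; the robot and the scene stay as the last script left them, time stands still between calls to the robot, and variables do not carry over. Pictures are saved under pics/ and viewed, at most 10 in all, crops included, and the job is handed in when it is done.

```bash
mkdir -p pics; ls; python3 - <<'E'
from plant import bot
import cv2
for n in("top","scene"):
    cv2.imwrite(f"pics/{n}0.png",cv2.cvtColor(cv2.resize(bot.camera(n),(768,576),interpolation=cv2.INTER_CUBIC),cv2.COLOR_RGB2BGR))
    print(bot.get_calibration(n))
print(bot.get_calibration("wrist"));s=bot.read_state();print(s['eef_rot'],s['t'],s['tcp_pos'])
E
```

```text
pics
{'fx': 444.48145542716145, 'fy': 444.48145542716145, 'cx': 260.8274138573907, 'cy': 185.87601346699418, 'distortion': array([-0.09272239,  0.        ,  0.        ,  0.        ,  0.        ]), 'view': array([[ 2.55363601e-02, -9.99668771e-01,  3.20035311e-03,
        -2.06093377e+01],
       [ 9.97491030e-01,  2.56919159e-02,  6.59664365e-02,
        -5.12877890e+02],
       [-6.60268097e-02,  1.50778085e-03,  9.97816710e-01,
        -1.56809866e+03],
       [ 0.00000000e+00,  0.00000000e+00,  0.00000000e+00,
         1.00000000e+00]])}
{'fx': 441.3624234334842, 'fy': 441.3624234334842, 'cx': 257.03790627352726, 'cy': 195.2564332330585, 'distortion': array([-0.03479713,  0.        ,  0.        ,  0.        ,  0.        ]), 'view': array([[ 8.61675593e-01,  5.07432877e-01, -5.20082703e-03,
        -4.50186198e+02],
       [-4.21593898e-01,  7.21540841e-01,  5.49215258e-01,
         1.76020498e+02],
       [ 2.82442488e-01, -4.71052746e-01,  8.35664736e-01,
        -1.65451258e+03],
       [ 0.00000000e+00,  0.00000000e+00,  0.00000000e+00,
         1.00000000e+00]])}
{'fx': 298.7048822532931, 'fy': 298.7048822532931, 'cx': 255.68901344408832, 'cy': 190.63793236965216, 'distortion': array([-0.06668012,  0.        ,  0.        ,  0.        ,  0.        ]), 'T_tool_cam': array([[ 2.34836589e-04,  9.60098476e-01,  2.79662047e-01,
         7.61941525e+01],
       [ 9.99999019e-01,  1.60619454e-04, -1.39113210e-03,
        -7.76086472e-02],
       [-1.38054298e-03,  2.79662100e-01, -9.60097497e-01,
        -1.57876672e+02],
       [ 0.00000000e+00,  0.00000000e+00,  0.00000000e+00,
         1.00000000e+00]])}
[ 9.73795496e-01 -2.27424119e-01 -8.83813964e-05  7.71118991e-04] 0.1 [298.76801747 604.78403507 225.70809188]
```

View pics/top0.png

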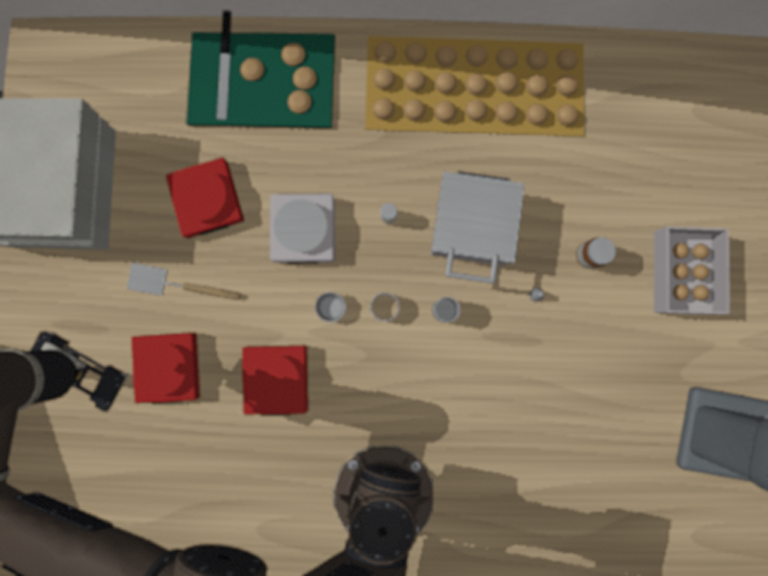

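View pics/scene0.png

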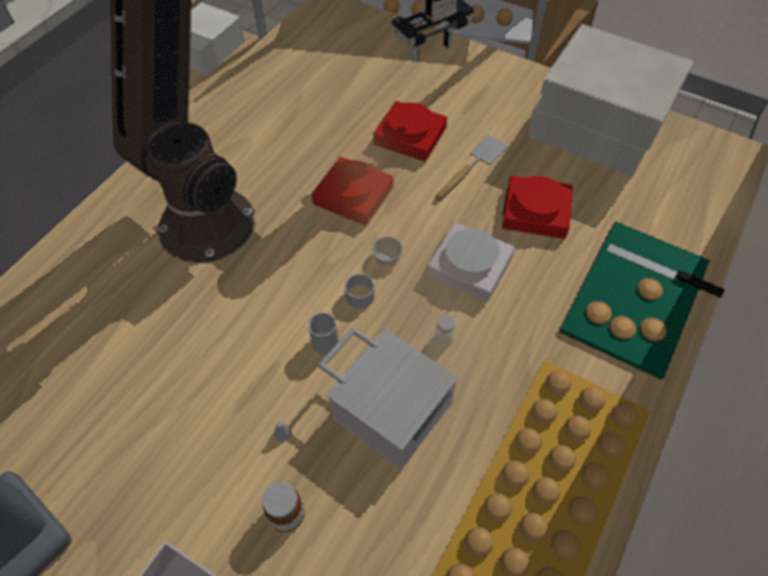

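The cup is the tall piece at the right of the row, at top (447,309). The white scale's pan is at (302,227). The bin handle bar runs from (448,274) to (496,282).

```bash
cat > h.py <<'E'
from plant import bot
import numpy as np, cv2
from scipy.spatial.transform import Rotation as R
def pose(yaw): # tool down; tool y axis along world (sin.. ) ; yaw=0: tool x = +x, y=-y
    return (R.from_euler('z',yaw)*R.from_quat([1,0,0,0])).as_quat()
def cam(n,st=None):
    c=bot.get_calibration(n)
    if n=='wrist':
        T=np.eye(4);T[:3,:3]=R.from_quat(st['eef_rot']).as_matrix();T[:3,3]=st['tcp_pos'];W=T@c['T_tool_cam']
    else: W=np.linalg.inv(c['view'])
    K=np.array([[c['fx'],0,c['cx']],[0,c['fy'],c['cy']],[0,0,1]])
    return W,K,c['distortion']
def px2w(n,uv,z,st=None,s=1.5):
    W,K,d=cam(n,st); uv=(np.array(uv,float)+.5)/s-.5
    p=cv2.undistortPoints(uv.reshape(1,1,2),K,d)[0,0]
    v=W[:3,:3]@np.array([p[0],-p[1],-1]); o=W[:3,3]
    return o+v*(z-o[2])/v[2]
def w2px(n,P,st=None,s=1.5):
    W,K,d=cam(n,st); q=np.linalg.inv(W)@np.append(P,1)
    r=cv2.projectPoints(np.array([[q[0],-q[1],-q[2]]]),np.zeros(3),np.zeros(3),K,d)[0][0,0]
    return (r+.5)*s-.5
def snap(n,name):
    st=bot.read_state(); cv2.imwrite(f"pics/{name}.png",cv2.cvtColor(cv2.resize(bot.camera(n),(768,576),interpolation=cv2.INTER_CUBIC),cv2.COLOR_RGB2BGR))
    np.save(f"pics/{name}.npy",np.r_[st['tcp_pos'],st['eef_rot']])
def ld(name): a=np.load(f"pics/{name}.npy"); return dict(tcp_pos=a[:3],eef_rot=a[3:])
E
python3 - <<'E'
from h import *
np.set_printoptions(precision=1,suppress=True)
for k,uv,z in(("cup",(447,309),80),("pan",(302,227),72),("h1",(448,274),116),("h2",(496,282),116),("shaker",(389,212),75),("cutter",(386,306),45)):print(k,px2w("top",uv,z))
for k,uv,z in(("cup",(323,320),80),("pan",(471,250),72),("h1",(322,363),116),("h2",(357,333),116)):print(k,px2w("scene",uv,z))
c=px2w("top",(447,309),80)
bot.move_ptp([c[0]-40,c[1],280],pose(0)); 
s=bot.read_state();print(s['t'],s['tcp_pos'],s['joint_pos'])
snap("wrist","w1")
E
```

```text
cup [ 444.  -135.5   80. ]
pan [624.8 202.4  72. ]
h1 [ 521.3 -133.1  116. ]
h2 [ 506.1 -240.9  116. ]
shaker [664.3   2.3  75. ]
cutter [448.2   3.8  45. ]
cup [ 442.2 -125.4   80. ]
pan [628.3 205.1  72. ]
h1 [ 509.8 -225.7  116. ]
h2 [ 533.4 -132.8  116. ]
2.75 [ 404.3 -135.2  279.9] [ 0.1 -0.1 -0.4 -0.  -1.3  1.4]
```

View pics/w1.png

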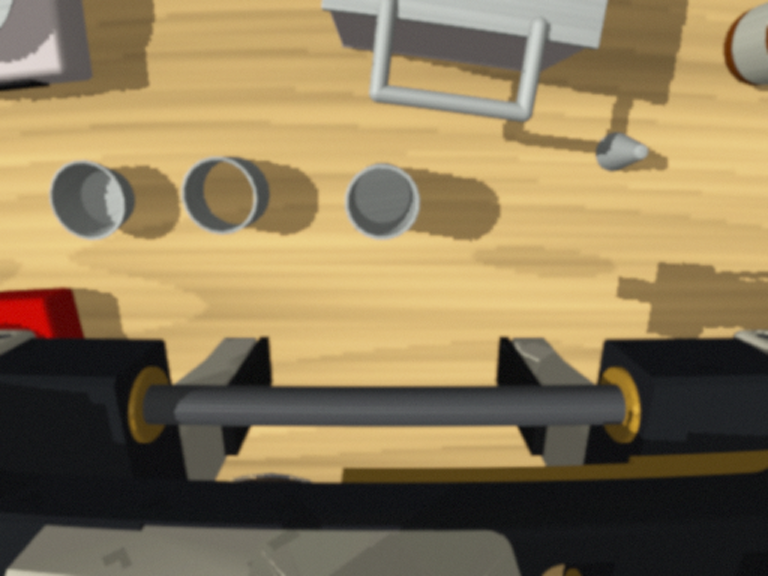

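The wrist view shows the cup rim centre at (383,201), and the handle bar running from (378,95) to (524,113).

```bash
python3 - <<'E'
from h import *
np.set_printoptions(precision=1,suppress=True)
s=ld("w1")
c=px2w("wrist",(383,201),80,s)
print("cup",c, px2w("wrist",(347,201),80,s),px2w("wrist",(420,201),80,s), px2w("wrist",(383,165),80,s),px2w("wrist",(383,239),80,s))
for uv in((378,95),(524,113)):print("h",px2w("wrist",uv,116,s))
bot.move_gripper(86,20)
bot.line_to([c[0],c[1],180],200)
bot.line_to([c[0],c[1],46],120)
print(bot.read_state()['contact_force'])
bot.move_gripper(40,20)
s=bot.read_state();print(s['width'],s['finger_force'],s['tcp_pos'])
bot.line_to([c[0],c[1],250],150)
s=bot.read_state();print(s['width'],s['finger_force'],s['t'],s['contact_force'])
bot.line_to([560,203,250],250)
bot.pause(.2);s=bot.read_state();print(s['t'],s['tcp_pos'],s['width'])
snap("wrist","w2")
E
```

```text
cup [ 446.1 -135.2   80. ] [ 446.1 -106.8   80. ] [ 446.1 -164.5   80. ] [ 473.8 -135.2   80. ] [ 415.7 -135.2   80. ]
h [ 520.5 -131.8  116. ]
h [ 509.8 -231.5  116. ]
[-0.8  0.7  0.4]
60.05151809876776 20.000234534963965 [ 446.3 -135.2   46.2]
59.781404627592195 19.999665725044906 7.0833 [ 0.8  0.3 -2.4]
8.8583 [559.9 202.2 250.4] 59.74684143128478
```

View pics/w2.png

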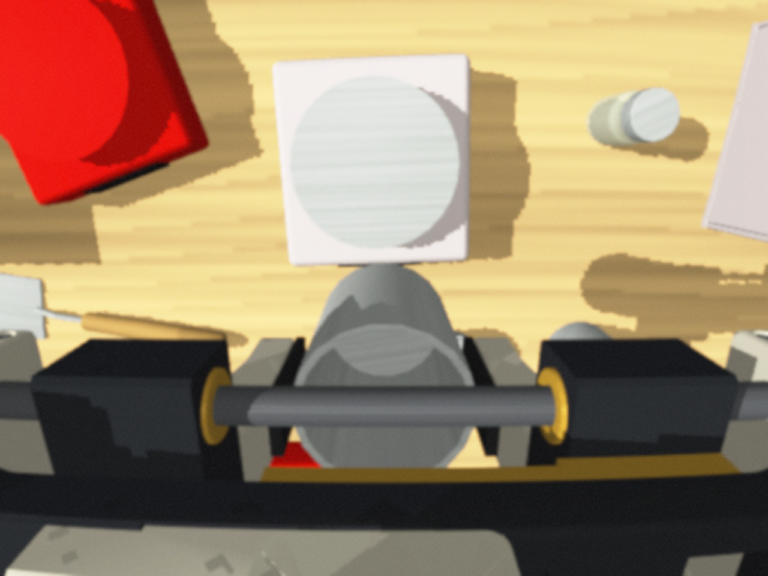

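The pan spans columns 291–460 and rows 76–248. The cup is held upright.

```bash
python3 - <<'E'
from h import *
np.set_printoptions(precision=1,suppress=True)
s=ld("w2")
e=[px2w("wrist",uv,72,s)[:2] for uv in((291,162),(460,162),(375.5,76),(375.5,248))]
p=np.array([(e[2][0]+e[3][0])/2,(e[0][1]+e[1][1])/2]);print(e,p)
bot.line_to([*p,200],200)
bot.line_to([*p,126],100)
z=126
while z>111.5:
    z-=2; bot.line_to([*p,z],30); f=bot.read_state()['contact_force'][2]; print(z,round(f,2),end='; ')
bot.pause(.3)
bot.move_gripper(86,20); bot.pause(.5)
s=bot.read_state();print(s['t'],s['tcp_pos'],s['width'],s['contact_force'])
bot.line_to([*p,200],60)
bot.line_to([p[0]-100,p[1],260],150)
bot.pause(.3);print(bot.read_state()['t'])
snap("wrist","w3")
E
```

```text
[array([632.3, 269.2]), array([632.2, 146.1]), array([690.6, 207.3]), array([568.4, 207.9])] [629.5 207.6]
124 -2.57; 122 -1.6; 120 -1.81; 118 -1.85; 116 -0.83; 114 -1.02; 112 -0.94; 110 0.59; 13.85 [629.5 207.6 110. ] 86.24180548447319 [ 0.6 -1.  -0. ]
16.725
```

View pics/w3.png

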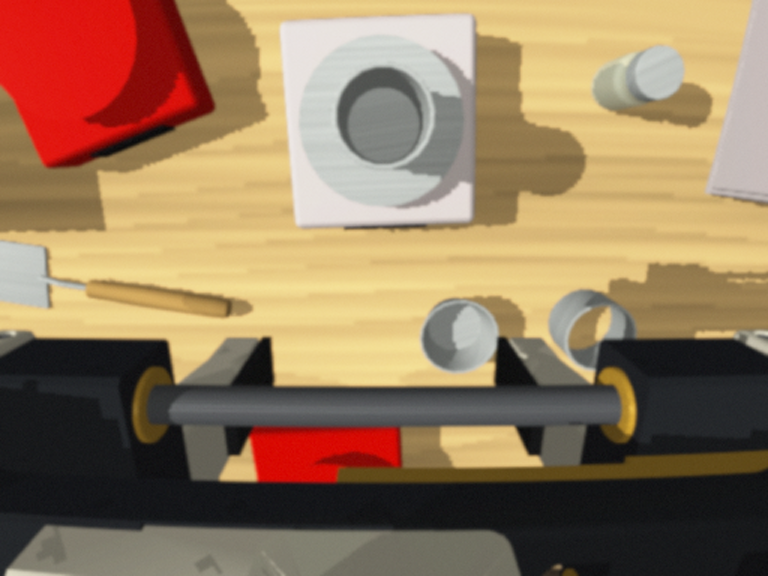

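The cup stands near the pan centre, with its rim at (385,117). I'll check that numerically and then take the handle. The lid opens away from the robot, so the gripper can stay upright.

```bash
cat >> h.py <<'E'
A=np.array([520.5,-131.8]);B=np.array([509.8,-231.5]);C=(A+B)/2
by=(A-B)/np.linalg.norm(A-B); bx=np.array([by[1],-by[0]]); yaw=np.arctan2(bx[1],bx[0])
D=15
def tgt(th,C=C):
    h=C+bx*230
    q=h-bx*(230*np.cos(th)-6*np.sin(th)*-1*-1)
    return [*(h-bx*(230*np.cos(th)-6*np.sin(th))),110+230*np.sin(th)+6*np.cos(th)-D]
E
sed -i '/    q=h-bx/d' h.py
python3 - <<'E'
from h import *
np.set_printoptions(precision=2,suppress=True)
s=ld("w3");print("cup",px2w("wrist",(385,117),145,s),"pan",px2w("wrist",(381.5,121),65,s))
best=None
for k in(1,-1):
    o=pose(yaw+k*np.pi/2); q=[bot.solve_ik(tgt(t),o) for t in(0,.4,.8)]; print(k,q)
    if best is None and all(x is not None for x in q): best=o
p=tgt(0);print(p,tgt(.785))
bot.move_ptp([p[0],p[1],240],best); bot.move_gripper(36,20)
print(bot.read_state()['t']); snap("wrist","w4")
E
```

```text
cup [627.66 206.08 145.  ] pan [631.16 208.29  65.  ]
1 [array([ 0.02,  0.27, -0.44,  0.  , -0.87,  3.01]), array([ 0.01,  0.21, -0.28,  0.  , -1.08,  3.02]), array([ 0.  ,  0.25, -0.06,  0.  , -1.26,  3.03])]
-1 [array([ 0.02,  0.27, -0.44,  0.  , -0.87, -0.13]), array([ 0.01,  0.21, -0.28,  0.  , -1.08, -0.12]), array([ 0.  ,  0.25, -0.06,  0.  , -1.26, -0.11])]
[np.float64(515.15), np.float64(-181.64999999999998), np.float64(101.0)] [np.float64(586.2831659803087), np.float64(-189.28415121353362), np.float64(261.8141212692374)]
19.6167
```

View pics/w4.png

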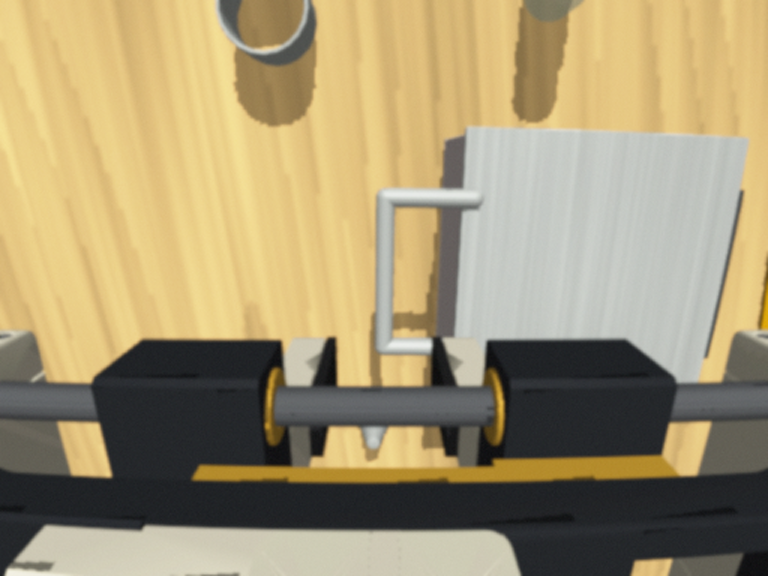

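The bar runs from (385,197) to (384,345) and is centred between the fingers. Joint 6 is too close to its limit here, so I'll switch to the half-turn alternative.

```bash
python3 - <<'E'
from h import *
np.set_printoptions(precision=2,suppress=True)
s=ld("w4");a=px2w("wrist",(385,197),116,s);b=px2w("wrist",(384,345),116,s);print(a,b,(a+b)/2)
o=pose(yaw-np.pi/2)
C2=C+bx*(((a+b)[:2]/2-C)@bx);print(C,C2)
p=tgt(0,C2)
j=np.array(bot.read_state()['joint_pos']);j[5]-=np.pi;bot.move_joints(j)
bot.move_ptp([p[0],p[1],170],o)
bot.line_to(p,60,o)
s=bot.read_state();print(s['t'],s['contact_force'],s['joint_pos'])
bot.move_gripper(8,15);bot.pause(.2)
s=bot.read_state();print(s['width'],s['finger_force'],s['contact_force'],s['tcp_pos'])
for t in np.arange(.1,.41,.1):
    bot.line_to(tgt(t,C2),80,o);s=bot.read_state();print(round(t,2),s['width'],s['finger_force'],s['contact_force'],s['t'])
snap("scene","s2")
E
```

```text
[ 521.8  -131.51  116.  ] [ 510.59 -230.47  116.  ] [ 516.19 -180.99  116.  ]
[ 515.15 -181.65] [ 516.11 -181.75]
24.0 [-0.69  0.3  -0.41] [ 0.02  0.27 -0.44  0.   -0.87 -0.13]
11.596485351962908 15.003262013196945 [-5.22  2.16  5.28] [ 515.46 -181.72  100.99]
0.1 11.254071625101465 15.01064881682396 [-4.16  1.34 -2.61] 25.175
0.2 11.328640428117383 15.011438727378845 [-5.9   0.26 -1.19] 25.6083
0.3 11.49179325999687 15.011514723300934 [-7.14  1.03  0.54] 26.0417
0.4 11.377420125910977 15.011878162622452 [-9.33  1.26  1.28] 26.475
```

View pics/s2.png

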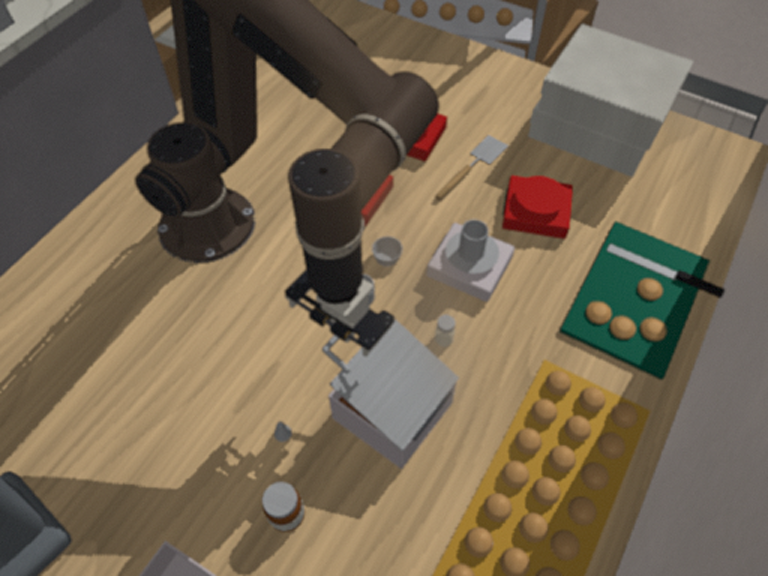

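The lid is rising with the bar in the fingers, and the cup is still upright on the pan. I'll continue to 45°.

```bash
python3 - <<'E'
from h import *
np.set_printoptions(precision=2,suppress=True)
C2=C+bx*.5;o=pose(yaw-np.pi/2)
for t in (.5,.6,.7,.785):
    bot.line_to(tgt(t,C2),70,o);s=bot.read_state();print(round(t,2),s['width'],s['finger_force'],s['contact_force'],s['t'])
bot.pause(1);s=bot.read_state();print(s['width'],s['finger_force'],s['contact_force'],s['tcp_pos'],tgt(.785,C2),s['t'])
snap("scene","s3")
# predicted handle-bar ends and lid front corners at 35,45,55 deg (lid 180 wide)
h=C2+bx*230
for d in(39,45,51):
    t=np.radians(d)
    P=lambda r,y:[*(h-bx*(r*np.cos(t)-6*np.sin(t))+by*y),110+r*np.sin(t)+6*np.cos(t)]
    print(d,[w2px("scene",P(r,y)) for r,y in((230,50),(230,-50),(180,90),(180,-90))])
im=cv2.imread("pics/s3.png");cv2.imwrite("pics/s3c.png",cv2.resize(im[220:470,260:510],(600,600),interpolation=cv2.INTER_CUBIC))
E
```

```text
0.5 11.05219335491232 15.009882599115372 [-9.89  1.42  2.53] 27.0
0.6 11.189302505861217 15.011310428380966 [-11.91   1.8    5.23] 27.475
0.7 11.21792811987653 15.013222843408585 [-14.14   1.58   9.54] 27.95
0.79 11.195262882699312 14.993329346179962 [-13.88   2.03  12.09] 28.3833
11.526238748910497 14.99328464269638 [-13.03   1.94  10.93] [ 585.11 -190.05  264.55] [np.float64(586.7803111174242), np.float64(-189.33750580698535), np.float64(261.8141212692374)] 29.3833
39 [array([371.9, 306.1]), array([337.54, 344.73]), array([401.69, 310.93]), array([341.65, 381.01])]
45 [array([379.01, 305.55]), array([344.32, 344.85]), array([407.53, 310.63]), array([347.06, 381.66])]
51 [array([387.17, 306.04]), array([352.19, 346.02]), array([414.09, 311.11]), array([353.28, 383.11])]
```

View pics/s3c.png

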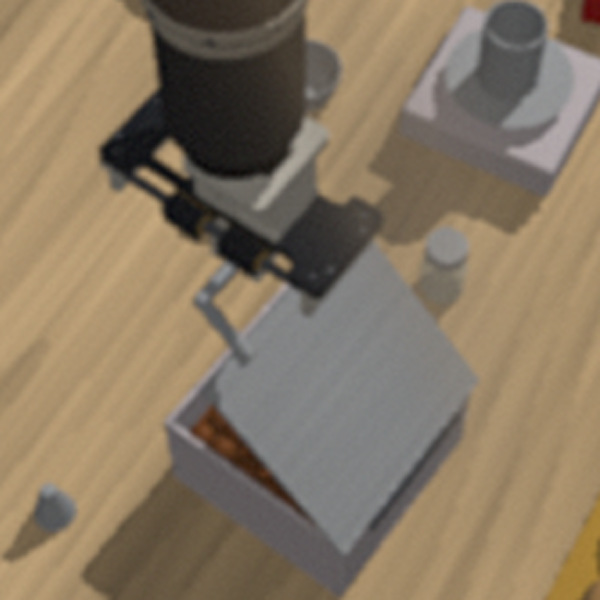

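In the crop the near bar end is at (203,300), which is scene pixel (344.6,345). That matches the 45° prediction of (344.3,344.9). The cup is upright on the pan and nothing else has moved, so I'm handing in.

```bash
python3 -c "
from plant import bot
s=bot.read_state();print(s['tcp_pos'],abs(s['qvel']).max())
print(bot.close_job())"
```

```text
[ 585.13307444 -190.03287558  264.54345976] 0.0014160711710387592
the job is handed in; nothing more can be done
None
```

I handed the job in at about 29 s (the verdict isn't shown): the cup stands upright and released about 4 mm from the pan's centre, the gripper holds the lid steady at about 45°, and no bystander looks moved.

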